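# Sort the dismantled tube prototype into its part trays

## Task

Sort the parts of the dismantled prototype into their trays: both black tube bodies into the orange tray, both white couplings into the grey tray and the brass plug into the white tray. Leave every part standing upright on the floor of its tray, and leave the tape roll and the amber jar where they are.

Things in the scene. Friction and masses are not known exactly. Their poses are not given: they have to be found in the camera images.
- black_body_1: black tube body, a black anodised aluminium round part standing upright on the mat, 60 mm tall, 34 mm across, with a 20 mm waist between heights 16 and 37 mm; the top 23 mm is a plain 34 mm cylinder to grip; a small bright dot on its flat top. 0.15 kg nominal. Origin: centre of its underside, z up. One of two alike (either may go on either side of the tray).
- black_body_2: black tube body, a black anodised aluminium round part standing upright on the mat, 60 mm tall, 34 mm across, with a 20 mm waist between heights 16 and 37 mm; the top 23 mm is a plain 34 mm cylinder to grip; a small bright dot on its flat top. 0.15 kg nominal. Origin: centre of its underside, z up. One of two alike (either may go on either side of the tray).
- white_coupling_1: white plastic tube coupling standing upright on its flange: flange 36 mm across and 6 mm thick, above it a plain round barrel 24 mm across to a height of 46 mm, grey spot on its top. 0.04 kg nominal. Origin: centre of its underside, z up. One of two alike.
- white_coupling_2: white plastic tube coupling standing upright on its flange: flange 36 mm across and 6 mm thick, above it a plain round barrel 24 mm across to a height of 46 mm, grey spot on its top. 0.04 kg nominal. Origin: centre of its underside, z up. One of two alike.
- brass_plug: brass end plug standing upright: disc 32 mm across and 10 mm thick, above it a plain round stem 18 mm across to a height of 42 mm. 0.12 kg nominal. Origin: centre of its underside, z up.
- orange_tray: orange open tray with low walls, fixed to the mat: outside 150 mm (its x) by 130 mm (its y) by 32 mm high, walls and floor 4 mm thick, so 142 x 122 mm inside. Origin: centre of its underside (on the mat), z up; its floor is 4 mm above the origin. Its yaw is within 0.25 rad of the robot's axes. The two black tube bodies belong here.
- grey_tray: grey open tray with low walls, fixed to the mat: outside 150 mm (its x) by 130 mm (its y) by 32 mm high, walls and floor 4 mm thick, so 142 x 122 mm inside. Origin: centre of its underside (on the mat), z up; its floor is 4 mm above the origin. Its yaw is within 0.25 rad of the robot's axes. The two white couplings belong here.
- white_tray: white open tray with low walls, fixed to the mat: outside 150 mm (its x) by 130 mm (its y) by 32 mm high, walls and floor 4 mm thick, so 142 x 122 mm inside. Origin: centre of its underside (on the mat), z up; its floor is 4 mm above the origin. Its yaw is within 0.25 rad of the robot's axes. The brass plug belongs here.
- tape_roll: roll of yellow tape lying flat among the parts, 50 mm across, 18 mm high, with a 34 mm hole; loose, to be left alone. Origin: centre of its underside.
- jar: small closed amber glass jar with a green cap standing among the parts, 38 mm across, 50 mm tall; loose, to be left alone. Origin: centre of its underside. (Mat top, on which everything stands: 3 mm above the work surface.)
Mind the look-alikes: they are no part of the job. Leave any blue look-alike of the black_body_1 alone.

How it is judged:
At the end, for the whole second after the job is handed in: Each part in its own tray, underside centre within 56 mm (tray x) and 46 mm (tray y) of the tray's centre, standing on the floor (underside under 10 mm above the tray's underside), upright within 0.15 rad, at rest; tape roll and jar within 20 mm of their starts (x of black_body_1 in the frame of orange_tray between -0.056 and 0.056 m and y of black_body_1 in the frame of orange_tray between -0.046 and 0.046 m and z of black_body_1 in the frame of orange_tray between 0 and 0.01 m and angle between each of black_body_1, black_body_2, white_coupling_1, white_coupling_2, brass_plug's own z axis and vertical below 0.15 rad and linear speed of each of black_body_1, black_body_2, white_coupling_1, white_coupling_2, brass_plug below 0.02 m/s and angular speed of each of black_body_1, black_body_2, white_coupling_1, white_coupling_2, brass_plug below 0.2 rad/s and x of black_body_2 in the frame of orange_tray between -0.056 and 0.056 m and y of black_body_2 in the frame of orange_tray between -0.046 and 0.046 m and z of black_body_2 in the frame of orange_tray between 0 and 0.01 m and x of white_coupling_1 in the frame of grey_tray between -0.056 and 0.056 m and y of white_coupling_1 in the frame of grey_tray between -0.046 and 0.046 m and z of white_coupling_1 in the frame of grey_tray between 0 and 0.01 m and x of white_coupling_2 in the frame of grey_tray between -0.056 and 0.056 m and y of white_coupling_2 in the frame of grey_tray between -0.046 and 0.046 m and z of white_coupling_2 in the frame of grey_tray between 0 and 0.01 m and x of brass_plug in the frame of white_tray between -0.056 and 0.056 m and y of brass_plug in the frame of white_tray between -0.046 and 0.046 m and z of brass_plug in the frame of white_tray between 0 and 0.01 m and distance of each of tape_roll, jar from where it was at the start of the episode below 0.02 m); the robot touches nothing.
It fails at once if the tape roll is pushed more than 20 mm from its place (distance of tape_roll from where it was at the start of the episode above 0.02 m).
It fails at once if the amber jar is pushed more than 20 mm from its place (distance of jar from where it was at the start of the episode above 0.02 m).
It also fails if it takes over 128 s, if anything falls off the work surface, if the arm or the gripper's body presses on something with over 40 N, if the wrist force passes 120 N, or if a joint passes its speed limit or range.

## Robot

A 6-joint arm with a two-finger parallel gripper is mounted at the origin on the work surface. World frame = base frame: x ahead of the robot, y to its left, z up, the work surface at z = 0. Lengths are in m, angles in rad, forces in N, time in s.
With the tool pointing down it reaches from about 0.325 to 0.775 m from the base axis. Payload 9.3 kg.
Tool frame: the origin (TCP) lies midway between the tips of the shut fingers; the grasp point (between the pads) lies behind it (robot.grip_depth is the z of the grasp point in the tool frame, in m); z points along the fingers, y is the line along which they close (so a half turn about z gives the same grasp; the last joint's range is limited). The gripper opens to 85 mm and grips with 20 to 120 N. Pads are 22 mm wide; open, the fingers measure 114 mm over their backs; the gripper's body (76 mm by 85 mm) begins 54 mm behind the grasp point. The pads swing forward as they close: fully open they stand 13 mm farther back than shut.
Start: joints at [-1.485, 0.259, 0.021, 1.334, 0, 1.418], TCP at [0.13, -0.534, 0.231] pointing down, gripper open.
Joint ranges: [-3.04, 3.04], [-0.91, 1.82], [-1.04, 1.36], [-1.92, 1.95], [-1.52, 1.45], [-3.14, 3.14]. Speed limits (rad/s): [2.22, 2.22, 2.79, 3.14, 3.14, 3.14].

## Interface

Orientations are given as a rotation vector (axis times angle).
In Python, from workcell import robot, eyes gives the robot as it stands. The module is installed in compiled form; this text tells all that it offers.
- The arm moves only by the tool arm_command, never from a script. Its argument "deltas" is a list of rows, each a list of 5 numbers: the shift along the tool's x, y, z in mm, then the turn about the tool's z in rad, then the finger opening in mm, from 0 to 85.4. In form: [[tx, ty, tz, roll, gripper], ...]. A call has 1 to 5 rows; each row shifts and turns the commanded pose from where the row before left it, along the tool's axes as they then stand; what a row does not reach is not made up. A row lasts 1/10 s, in which the tool goes at most 50 mm and 8.59 degrees, less where a joint would pass 70% of its speed; a pose out of reach is approached as far as the arm can. A call is refused whole if a number of a shift passes 50 or a number of a turn 0.15, either way. A call with a gripper value outside its range is refused whole. The fingers move at their own pace and stop on an object; "newtons" is the grip in N (left out, the last holds). Time passes only in rows, so rows that do not move let the fingers close. It gives the time, the measured TCP pose, the force, the opening and the grip force at its end, in the units of the state.
- robot.observe(): the state, without advancing time (a new reading comes with each control period).
- eyes.capture(name): name is "side" or "top" or "wrist"; returns a dict with "image" (384x512x3 uint8, red, green, blue), "fx", "fy", "cx", "cy" (pixels), "rvec" (rotation vector, rad) and "tvec" (3), from world to camera coordinates, as OpenCV has them; the wrist camera has in their place "T_tool_cam" (4x4, takes a point from camera to tool coordinates, whose origin is the TCP and whose axes are the flange's). Camera axes: x right, y down, z forward; pixel columns grow to the right and rows downward; lengths in m; the calibration is good to about 2 mm. A picture is of the moment at which its call begins: read the wrist's pose just before it. There is no depth.
- robot.close_job(): hands the job in; it is judged then, once.
The state is a dict: "time_s": time; "joint_positions": joint angles; "qvel": joint speeds; "joint_torque": joint torques, N m; "position": TCP position; "tool_rot": TCP orientation; "ft_force": force on the tool from outside, world axes, zero at the start; "ft_torque": the same for the moment, N m; "finger_gap": opening from 0.0 (shut) to 1.0 (fully open); "grip_force": force on a finger pad.
Only numpy, scipy, OpenCV 4.12 (cv2) and the standard library are available. Lean on these libraries where they do the work, as an engineer would, in place of code of your own. Each camera call takes 0.05 s, during which the arm holds its last target. There are 200 camera calls.

## Working session

There is one attempt and no reset: what is moved stays moved. The work goes in short steps, Python scripts to look and compute and a tool call to move; the robot and the scene stay as the last step left them, time stands still between calls to the robot, and variables do not carry over. Pictures are saved under pics/ and viewed, at most 14 in all, crops included, and the job is handed in when it is done.

Besides the shell and the picture viewer there is one more tool, called after ">>>" as name([rows], argument=value, ...), one row to a line, values as JSON. arm_command: Moves the arm, as the interface text tells. Its arguments: {"type":"object","properties":{"deltas":{"type":"array","items":{"type":"array","items":{"type":"number"}}},"newtons":{"type":"number"}},"required":["deltas"]}

```bash
mkdir -p pics; cat > h.py <<'E'
import numpy as np, cv2
from workcell import robot, eyes
def snap(name,f):
    s=robot.observe(); c=eyes.capture(name)
    cv2.imwrite(f'pics/{f}.png',c['image'][:,:,::-1]); np.save(f'pics/{f}.npy',{'c':c,'s':s},allow_pickle=True)
    return c,s
def cam(c,s):
    if 'T_tool_cam' in c:
        T=np.eye(4);T[:3,:3]=cv2.Rodrigues(np.array(s['tool_rot'],float))[0];T[:3,3]=s['position']
        W=T@np.array(c['T_tool_cam']);return W[:3,:3],W[:3,3]
    R=cv2.Rodrigues(np.array(c['rvec'],float))[0];return R.T,-R.T@np.array(c['tvec'],float).ravel()
def px2w(f,u,v,z):
    d=np.load(f'pics/{f}.npy',allow_pickle=True).item();c=d['c'];R,o=cam(c,d['s'])
    r=R@np.array([(u-c['cx'])/c['fx'],(v-c['cy'])/c['fy'],1]);return o+r*(z-o[2])/r[2]
def w2px(f,p):
    d=np.load(f'pics/{f}.npy',allow_pickle=True).item();c=d['c'];R,o=cam(c,d['s'])
    q=R.T@(np.array(p)-o);return q[0]/q[2]*c['fx']+c['cx'],q[1]/q[2]*c['fy']+c['cy']
E
python3 - <<'E'
from h import *
for n in('top','side'):
    c,s=snap(n,n+'0'); print(n,c['fx'],cam(c,s)[1])
    cv2.imwrite(f'pics/{n}0b.png',cv2.resize(c['image'][:,:,::-1],(800,600),interpolation=cv2.INTER_CUBIC))
print(s['position'],s['tool_rot'],s['finger_gap'],robot.grip_depth)
print(cv2.Rodrigues(np.array(s['tool_rot']))[0].round(3))
E
```

```text
top 356.0281961677512 [ 0.4204804  -0.00716215  0.9272245 ]
side 483.71048413838764 [0.33314602 0.93782307 0.59217397]
[ 0.13004256 -0.53410295  0.2306713 ] [-3.11788706e+00 -3.73986255e-01 -6.80542259e-05] 0.9984286352572116 -0.0187
[[ 0.972  0.236 -0.   ]
 [ 0.236 -0.972  0.001]
 [ 0.    -0.001 -1.   ]]
```

View pics/top0b.png

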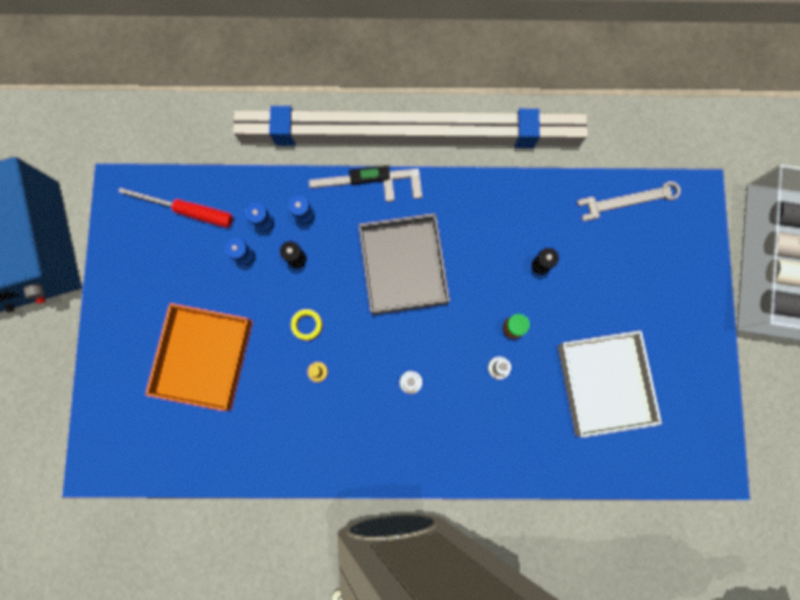

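View pics/side0b.png

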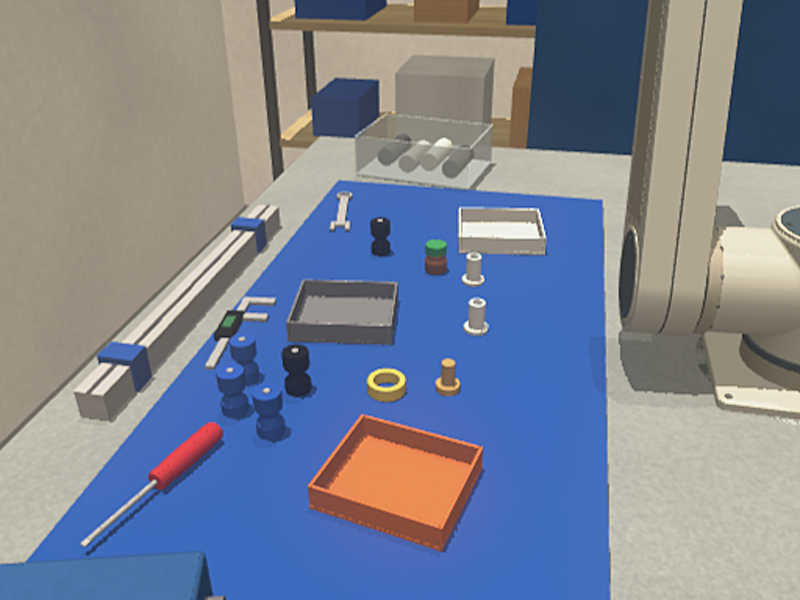

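The top view shows black tube candidates at (292,252) and (547,258). Blue look-alikes are at (257,214), (300,206) and (238,248). The white couplings are at (411,382) and (500,367), the brass plug at (317,372), the tape at (306,324) and the jar at (517,325). I choose the two black ones and will check them in an enlarged crop.

```bash
python3 - <<'E'
from h import *
im=cv2.imread('pics/top0.png')
boxes=[(170,145),(325,150),(180,222),(240,225),(295,215)] # corners 50x38... 
t=[cv2.resize(im[y:y+44,x:x+52],None,fx=5,fy=5,interpolation=cv2.INTER_CUBIC) for x,y in[(145,125),(325,145),(180,215),(240,222),(298,210)]]
t.append(np.zeros_like(t[0]))
for q in t:
    for k in range(0,260,50): cv2.putText(q,str(k//5),(k,8),0,.3,(255,255,255)); cv2.line(q,(k,10),(k,14),(255,255,255))
    for k in range(50,220,50): cv2.putText(q,str(k//5),(0,k),0,.3,(255,255,255)); cv2.line(q,(12,k),(18,k),(255,255,255))
cv2.imwrite('pics/crop1.png',np.vstack([np.hstack(t[:3]),np.hstack(t[3:])]))
E
```

```text
(no output)
```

View pics/crop1.png

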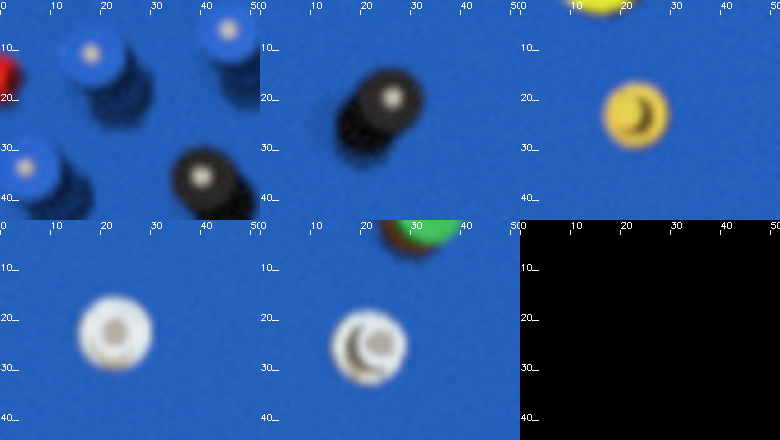

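```bash
python3 - <<'E'
from h import *
for n,u,v,z in[('blk1',185.4,160.4,.063),('blk2',351.2,164.8,.063),('cplA',263,244.4,.049),('cplB',321.6,234.6,.049),('brass',201.4,237.4,.045),('tape',306/1.5625,324/1.5625,.018),('jar',517/1.5625,324.5/1.5625,.053),('blueL',150,158.5,.063),('blueM',163,136,.063),('blueR',191,131,.063)]:
    p=px2w('top0',u,v,z)
    sp=np.array(w2px('side0',p))*1.5625
    print(n,p.round(4),'side',sp.round(0),'r',round(np.hypot(*p[:2]),3),'th',round(np.arctan2(p[1],p[0]),3))
for n,q in dict(orange=[(170,304),(250,319),(229,410),(148,396)],grey=[(360,226),(436,215),(449,301),(372,313)],white=[(562,343),(642,332),(661,423),(580,437)]).items():
    P=np.array([px2w('top0',u/1.5625,v/1.5625,.035)[:2] for u,v in q])
    x=(P[0]-P[3]+P[1]-P[2])/2;y=(P[0]-P[1]+P[3]-P[2])/2
    print(n,P.mean(0).round(4),'dim',np.linalg.norm(x).round(3),np.linalg.norm(y).round(3),'yaw up-edge',np.arctan2(x[1],x[0]).round(3))
E
```

```text
blk1 [0.6388 0.1907 0.063 ] side [297. 351.] r 0.667 th 0.29
blk2 [ 0.6303 -0.2223  0.063 ] side [382. 221.] r 0.668 th -0.339
cplA [ 0.4329 -0.0036  0.049 ] side [479. 302.] r 0.433 th -0.008
cplB [ 0.4574 -0.1474  0.049 ] side [475. 257.] r 0.481 th -0.312
brass [0.4493 0.1479 0.045 ] side [450. 362.] r 0.473 th 0.318
tape [0.5266 0.1694 0.018 ] side [387. 381.] r 0.553 th 0.311
jar [ 0.5236 -0.171   0.053 ] side [437. 244.] r 0.551 th -0.316
blueL [0.6431 0.2788 0.063 ] side [268. 391.] r 0.701 th 0.409
blueM [0.7014 0.2494 0.063 ] side [232. 371.] r 0.744 th 0.342
blueR [0.715  0.1796 0.063 ] side [244. 339.] r 0.737 th 0.246
orange [0.4713 0.3341] dim 0.148 0.131 yaw up-edge -0.169
grey [0.6259 0.0086] dim 0.147 0.127 yaw up-edge 0.149
white [ 0.4325 -0.3225] dim 0.147 0.131 yaw up-edge 0.153
```

The top and side views agree to within a few px, and the crop confirms the two black bodies. I'll turn the tool to yaw 90°, so tool x = world +y and tool y = world +x, while heading for coupling B.

>>> arm_command([
  [32,-24,0,-0.148,60],
  [35,-18,0,-0.148,60],
  [38,-13,0,-0.148,60],
  [39,-8,0,-0.148,60],
  [40,-2,0,-0.148,60],
], newtons=40)

```text
time_s: 0.6
position: [0.2585, -0.3799, 0.231]
tool_rot: [-2.768, -1.485, -0.0]
ft_force: [-0.1, 0.5, 0.9]
finger_gap: 0.703
grip_force: 0.0
```

>>> arm_command([
  [40,4,0,-0.148,60],
  [39,10,0,-0.148,60],
  [37,16,0,-0.148,60],
  [34,21,0,-0.148,60],
  [0,0,0,0,60],
])

```text
time_s: 1.1
position: [0.363, -0.255, 0.2312]
tool_rot: [-2.211, -2.232, -0.002]
ft_force: [1.0, -0.5, 0.8]
finger_gap: 0.701
grip_force: 0.0
```

>>> arm_command([
  [27,24,30,0,60],
  [27,24,30,0,60],
  [27,23,30,0,60],
  [27,23,20,0,60],
  [0,0,0,0,60],
])

```text
time_s: 1.6
position: [0.4553, -0.1475, 0.1184]
tool_rot: [-2.216, -2.22, 0.001]
ft_force: [0.6, -0.3, -0.0]
finger_gap: 0.698
grip_force: 0.0
```

```bash
python3 - <<'E'
from h import *
c,s=snap('wrist','w1'); print(s['position'],s['tool_rot'])
for n,p in dict(cplB=[.4574,-.1474,.049],jar=[.5236,-.171,.053],grasp=list(s['position'][:2])+[.049]).items(): print(n,np.round(w2px('w1',p),1))
E
```

```text
[ 0.4553238  -0.14754931  0.118369  ] [-2.21600113e+00 -2.22012769e+00  1.23542718e-03]
cplB [260.5 205.6]
jar [359.9 241.1]
grasp [257.3 205.8]
```

View pics/w1.png

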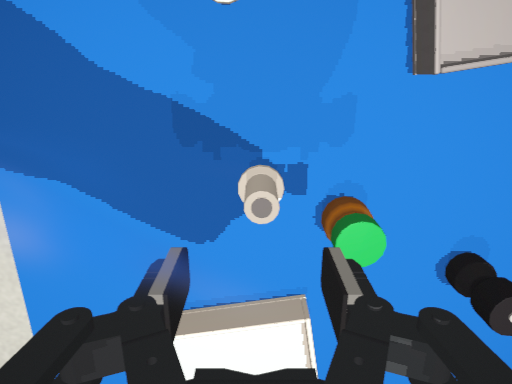

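The wrist view shows the coupling top at (261,207), against a predicted (260.5,205.6), so the map is good. The jar is at (360,241), so I'll narrow the fingers before going down.

>>> arm_command([
  [0,2,20,0,40],
  [0,0,30,0,40],
  [0,0,30,0,40],
  [0,0,22,0,40],
  [0,0,0,0,40],
])

```text
time_s: 2.15
position: [0.4554, -0.1508, 0.0176]
tool_rot: [-2.221, -2.216, 0.002]
ft_force: [0.6, 0.3, 0.4]
finger_gap: 0.466
grip_force: 0.0
```

>>> arm_command([
  [0,0,0,0,0],
  [0,0,0,0,0],
  [0,0,0,0,0],
  [0,0,0,0,0],
])

```text
time_s: 2.55
position: [0.4578, -0.1508, 0.0205]
tool_rot: [2.22, 2.22, 0.0]
ft_force: [-0.3, -0.9, 8.0]
finger_gap: 0.262
grip_force: 39.7
```

>>> arm_command([
  [0,0,-20,0,0],
  [0,0,-45,0,0],
  [0,0,-45,0,0],
  [27,34,0,0,0],
  [27,34,0,0,0],
])

```text
time_s: 3.05
position: [0.5266, -0.0964, 0.1319]
tool_rot: [2.221, 2.216, 0.003]
ft_force: [-0.4, -1.2, -0.3]
finger_gap: 0.259
grip_force: 39.3
```

>>> arm_command([
  [27,34,0,0,0],
  [27,34,0,0,0],
  [27,36,0,0,0],
  [0,0,0,0,0],
])

```text
time_s: 3.45
position: [0.6324, -0.012, 0.1288]
tool_rot: [2.217, 2.225, 0.002]
ft_force: [-0.8, 0.3, -0.3]
finger_gap: 0.259
grip_force: 39.4
```

```bash
python3 - <<'E'
from h import *
c,s=snap('wrist','w2'); print(s['position'],s['tool_rot'],s['ft_force'],s['finger_gap'])
E
```

```text
[ 0.6324194  -0.01200932  0.1287699 ] [2.21697195 2.22522275 0.00233109] [-0.78482835  0.26929795 -0.33235104] 0.2594673571757098
```

View pics/w2.png

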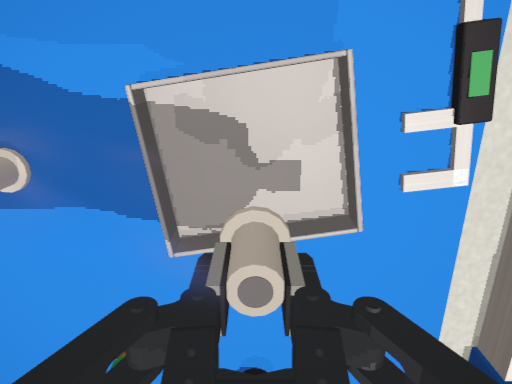

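The coupling is held upright over the near half of the grey tray.

>>> arm_command([
  [-3,-2,30,0,0],
  [0,0,30,0,0],
  [0,0,25,0,0],
  [0,0,13,0,0],
  [0,0,0,0,0],
])

```text
time_s: 4.0
position: [0.6259, -0.0185, 0.0301]
tool_rot: [-2.22, -2.219, 0.003]
ft_force: [-0.5, -0.3, 0.2]
finger_gap: 0.264
grip_force: 39.4
```

>>> arm_command([
  [0,0,4,0,0],
  [0,0,1,0,0],
  [0,0,0,0,50],
  [0,0,0,0,50],
  [0,0,0,0,50],
])

```text
time_s: 4.5
position: [0.6275, -0.0183, 0.0269]
tool_rot: [2.221, 2.221, 0.001]
ft_force: [0.9, -0.1, -0.4]
finger_gap: 0.587
grip_force: 0.0
```

>>> arm_command([
  [0,0,-10,0,50],
  [0,0,-30,0,50],
  [0,0,-40,0,50],
  [0,-40,0,0,50],
  [0,-40,0,0,50],
])

```text
time_s: 5.0
position: [0.5477, -0.0184, 0.1081]
tool_rot: [2.219, 2.22, 0.003]
ft_force: [-0.6, 0.0, 0.4]
finger_gap: 0.586
grip_force: 0.0
```

>>> arm_command([
  [5,-40,0,0,50],
  [5,-40,0,0,50],
  [5,-35,0,0,50],
  [0,0,0,0,50],
  [0,0,0,0,50],
])

```text
time_s: 5.5
position: [0.4325, -0.0033, 0.1075]
tool_rot: [2.22, 2.22, 0.002]
ft_force: [0.2, 0.4, -0.5]
finger_gap: 0.582
grip_force: 0.0
```

```bash
python3 - <<'E'
from h import *
c,s=snap('wrist','w3'); t,_=snap('top','top1')
print(s['position'],np.round(w2px('w3',[.4329,-.0036,.049]),1))
a=cv2.resize(t['image'][130:210,215:300,::-1],(408,384),interpolation=cv2.INTER_CUBIC)
cv2.imwrite('pics/c3.png',np.hstack([c['image'][:,120:,::-1],a]))
E
```

```text
[ 0.43254426 -0.00330015  0.10749158] [257.3 212.3]
```

View pics/c3.png

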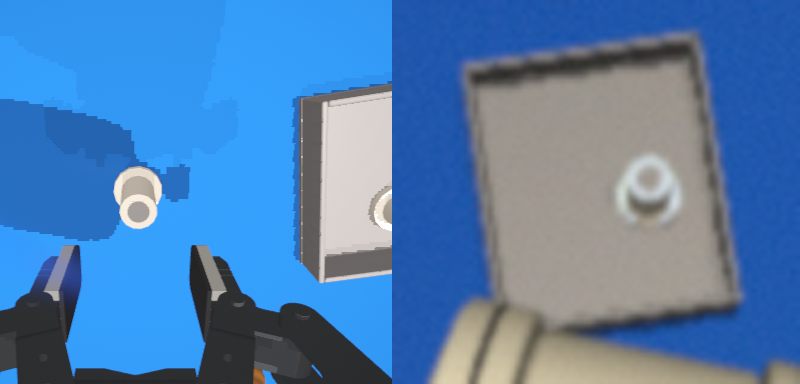

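The first coupling stands upright in the grey tray. Coupling A is at (258,212), against a predicted (257,212).

>>> arm_command([
  [0,0,30,0,42],
  [0,0,30,0,42],
  [0,0,26,0,42],
  [0,0,0,0,0],
  [0,0,0,0,0],
])

```text
time_s: 6.1
position: [0.4329, -0.0034, 0.0204]
tool_rot: [-2.221, -2.221, 0.001]
ft_force: [0.1, 0.6, 0.8]
finger_gap: 0.261
grip_force: 39.3
```

>>> arm_command([
  [0,0,0,0,0],
  [0,0,0,0,0],
  [0,0,0,0,0],
])

```text
time_s: 6.4
position: [0.4328, -0.0033, 0.0211]
tool_rot: [2.22, 2.221, 0.001]
ft_force: [0.1, -0.3, -0.5]
finger_gap: 0.261
grip_force: 39.3
```

>>> arm_command([
  [0,0,-20,0,0],
  [0,0,-45,0,0],
  [0,0,-43,0,0],
  [8,38,0,0,0],
  [8,38,0,0,0],
])

```text
time_s: 6.9
position: [0.5098, 0.0128, 0.1313]
tool_rot: [2.219, 2.217, 0.005]
ft_force: [0.3, -1.3, -0.2]
finger_gap: 0.259
grip_force: 39.4
```

>>> arm_command([
  [8,38,0,0,0],
  [7,38,0,0,0],
  [7,38,0,0,0],
  [0,0,30,0,0],
  [0,0,30,0,0],
])

```text
time_s: 7.4
position: [0.6239, 0.035, 0.0682]
tool_rot: [2.219, 2.221, 0.003]
ft_force: [-0.3, 0.5, -1.6]
finger_gap: 0.257
grip_force: 39.5
```

>>> arm_command([
  [0,0,25,0,0],
  [0,0,13,0,0],
  [0,0,0,0,0],
])

```text
time_s: 7.7
position: [0.6213, 0.0348, 0.029]
tool_rot: [-2.22, -2.22, 0.003]
ft_force: [-0.5, -0.2, 0.4]
finger_gap: 0.258
grip_force: 39.5
```

>>> arm_command([
  [0,0,3,0,0],
  [0,0,1,0,0],
  [0,0,0,0,50],
  [0,0,0,0,50],
  [0,0,0,0,50],
])

```text
time_s: 8.2
position: [0.6225, 0.0347, 0.0269]
tool_rot: [2.221, 2.221, 0.001]
ft_force: [-0.2, 0.1, -0.0]
finger_gap: 0.587
grip_force: 0.0
```

>>> arm_command([
  [0,0,-10,0,50],
  [0,0,-30,0,50],
  [0,0,-40,0,50],
  [23,-35,0,0,45],
  [23,-35,0,0,45],
])

```text
time_s: 8.7
position: [0.5527, 0.0808, 0.1081]
tool_rot: [2.221, 2.218, 0.004]
ft_force: [-0.6, 0.7, -0.5]
finger_gap: 0.528
grip_force: 0.0
```

>>> arm_command([
  [23,-35,0,0,45],
  [22,-35,0,0,45],
  [22,-32,0,0,45],
  [0,0,0,0,45],
])

```text
time_s: 9.1
position: [0.4464, 0.1496, 0.1073]
tool_rot: [-2.218, -2.224, 0.0]
ft_force: [-0.1, -0.3, -0.3]
finger_gap: 0.525
grip_force: 0.0
```

```bash
python3 - <<'E'
from h import *
c,s=snap('wrist','w4'); t,_=snap('top','top2')
print(s['position'],np.round(w2px('w4',[.4493,.1479,.045]),1))
a=cv2.resize(t['image'][130:210,215:300,::-1],(408,384),interpolation=cv2.INTER_CUBIC)
cv2.imwrite('pics/c4.png',np.hstack([c['image'][:,120:,::-1],a]))
E
```

```text
[0.44641002 0.14956623 0.10733366] [261.6 212.1]
```

View pics/c4.png

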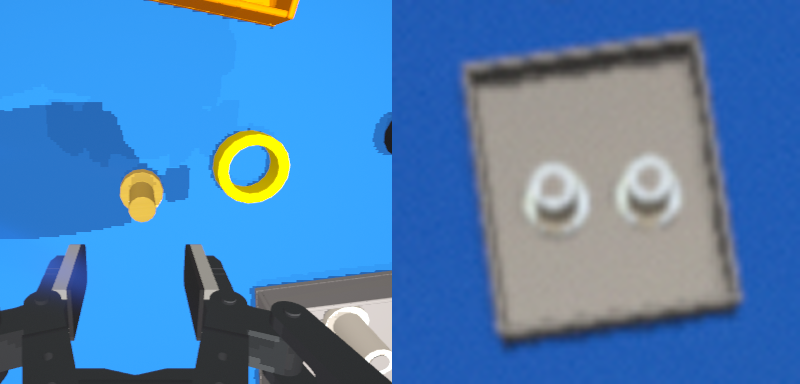

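Both couplings stand in the grey tray. The brass stem is at (262,209) and the tape at (372,167), clear of the fingers.

>>> arm_command([
  [-1,2,30,0,40],
  [0,0,30,0,40],
  [0,0,25,0,40],
  [0,0,0,0,40],
  [0,0,0,0,0],
])

```text
time_s: 9.7
position: [0.4531, 0.1463, 0.0217]
tool_rot: [-2.222, -2.22, 0.0]
ft_force: [0.1, -0.7, 0.1]
finger_gap: 0.314
grip_force: 0.0
```

>>> arm_command([
  [0,0,0,0,0],
  [0,0,0,0,0],
  [0,0,0,0,0],
  [0,0,0,0,0],
])

```text
time_s: 10.1
position: [0.4533, 0.1468, 0.0224]
tool_rot: [2.22, 2.22, 0.003]
ft_force: [0.2, -1.7, 7.0]
finger_gap: 0.181
grip_force: 39.8
```

>>> arm_command([
  [0,0,-20,0,0],
  [0,0,-45,0,0],
  [0,0,-43,0,0],
  [-40,0,0,0,0],
  [-45,-2,0,0,0],
])

```text
time_s: 10.6
position: [0.451, 0.0618, 0.131]
tool_rot: [2.215, 2.224, 0.004]
ft_force: [1.1, -0.9, -1.4]
finger_gap: 0.185
grip_force: 39.3
```

>>> arm_command([
  [-48,-2,0,0,0],
  [-48,-2,0,0,0],
  [-48,-2,0,0,0],
  [-48,-2,0,0,0],
  [-48,-2,0,0,0],
])

```text
time_s: 11.1
position: [0.4397, -0.1801, 0.1298]
tool_rot: [2.221, 2.221, 0.001]
ft_force: [0.7, -0.9, -1.5]
finger_gap: 0.182
grip_force: 39.3
```

>>> arm_command([
  [-48,-3,0,0,0],
  [-48,-3,0,0,0],
  [-40,-2,0,0,0],
  [-8,0,0,0,0],
  [0,0,0,0,0],
])

```text
time_s: 11.6
position: [0.4318, -0.3232, 0.129]
tool_rot: [-2.223, -2.219, -0.0]
ft_force: [-0.4, 0.2, -1.1]
finger_gap: 0.182
grip_force: 39.3
```

```bash
python3 - <<'E'
from h import *
c,s=snap('wrist','w5'); print(s['position'],s['ft_force'],s['finger_gap'])
E
```

```text
[ 0.43179724 -0.32316686  0.12902206] [-0.4067394   0.15335646 -1.05843694] 0.18226167062842957
```

View pics/w5.png

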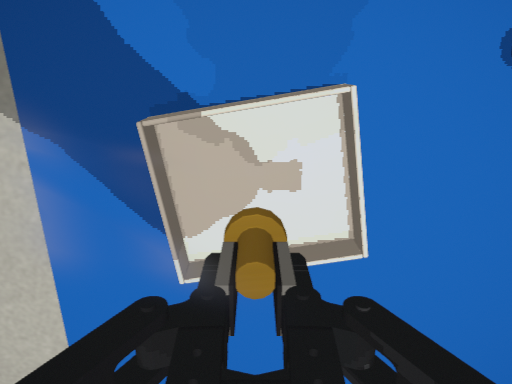

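The plug is held upright over the white tray.

>>> arm_command([
  [0,0,30,0,0],
  [0,0,30,0,0],
  [0,0,25,0,0],
  [0,0,12,0,0],
  [0,0,0,0,0],
])

```text
time_s: 12.15
position: [0.4318, -0.3203, 0.0314]
tool_rot: [-2.218, -2.221, -0.0]
ft_force: [-0.4, 0.1, -1.3]
finger_gap: 0.187
grip_force: 39.3
```

>>> arm_command([
  [0,0,3,0,0],
  [0,0,1,0,0],
  [0,0,0,0,50],
  [0,0,0,0,50],
  [0,0,0,0,50],
])

```text
time_s: 12.65
position: [0.4324, -0.3225, 0.0288]
tool_rot: [2.221, 2.221, -0.0]
ft_force: [-0.2, 0.7, 0.3]
finger_gap: 0.585
grip_force: 0.0
```

>>> arm_command([
  [0,0,-10,0,50],
  [0,0,-40,0,50],
  [0,0,-50,0,50],
  [19,38,0,0,60],
  [19,40,0,0,60],
])

```text
time_s: 13.15
position: [0.5113, -0.2851, 0.1315]
tool_rot: [2.221, 2.215, 0.001]
ft_force: [0.6, -0.4, -0.3]
finger_gap: 0.702
grip_force: 0.0
```

>>> arm_command([
  [20,40,0,0,60],
  [20,40,0,0,60],
  [20,40,0,0,60],
  [0,0,0,0,60],
])

```text
time_s: 13.55
position: [0.634, -0.2215, 0.1282]
tool_rot: [2.217, 2.225, 0.002]
ft_force: [0.3, -0.3, 0.5]
finger_gap: 0.704
grip_force: 0.0
```

```bash
python3 - <<'E'
from h import *
c,s=snap('wrist','w6'); t,_=snap('top','top3')
print(s['position'],np.round(w2px('w6',[.6303,-.2223,.063]),1))
a=cv2.resize(t['image'][205:285,350:435,::-1],(408,384),interpolation=cv2.INTER_CUBIC)
cv2.imwrite('pics/c6.png',np.hstack([c['image'][:,120:,::-1],a]))
E
```

```text
[ 0.63396528 -0.22150846  0.12822363] [251.1 209.1]
```

View pics/c6.png

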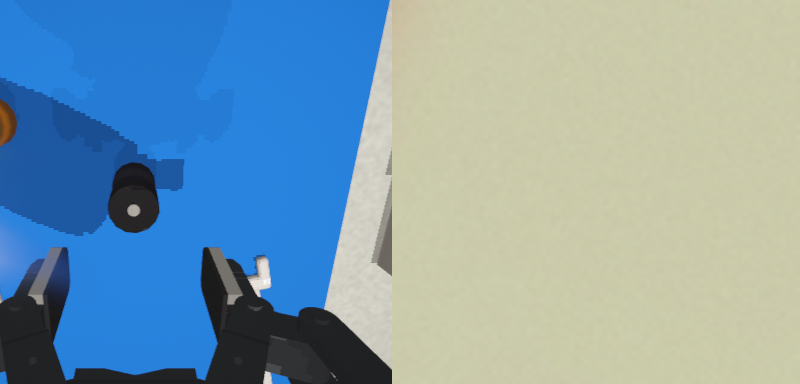

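Black body 2's dot is at (254,210), centred between the fingers within about 2 mm. The top view is blocked by the arm.

>>> arm_command([
  [0,-1,30,0,60],
  [0,0,30,0,60],
  [0,0,25,0,60],
  [0,0,9,0,60],
  [0,0,0,0,0],
], newtons=50)

```text
time_s: 14.15
position: [0.6279, -0.2247, 0.0338]
tool_rot: [-2.221, -2.219, 0.001]
ft_force: [-0.5, -0.2, 0.9]
finger_gap: 0.555
grip_force: 0.0
```

>>> arm_command([
  [0,0,0,0,0],
  [0,0,0,0,0],
  [0,0,0,0,0],
  [0,0,0,0,0],
])

```text
time_s: 14.55
position: [0.6298, -0.2246, 0.0357]
tool_rot: [2.22, 2.22, 0.001]
ft_force: [-1.0, -0.7, 6.8]
finger_gap: 0.384
grip_force: 49.8
```

>>> arm_command([
  [0,0,-20,0,0],
  [0,0,-45,0,0],
  [0,0,-45,0,0],
  [38,-10,0,0,0],
  [45,-12,0,0,0],
])

```text
time_s: 15.05
position: [0.6078, -0.1419, 0.1456]
tool_rot: [2.222, 2.217, 0.002]
ft_force: [0.9, -0.3, -2.0]
finger_gap: 0.384
grip_force: 50.2
```

>>> arm_command([
  [45,-12,0,0,0],
  [45,-12,0,0,0],
  [45,-12,0,0,0],
  [45,-12,0,0,0],
  [45,-12,0,0,0],
])

```text
time_s: 15.55
position: [0.5463, 0.0855, 0.1445]
tool_rot: [2.221, 2.221, 0.0]
ft_force: [1.4, 0.5, -2.1]
finger_gap: 0.378
grip_force: 50.2
```

>>> arm_command([
  [45,-12,0,0,0],
  [45,-12,0,0,0],
  [45,-12,0,0,0],
  [45,-12,0,0,0],
  [45,-12,0,0,0],
])

```text
time_s: 16.05
position: [0.4862, 0.3106, 0.1445]
tool_rot: [2.221, 2.222, 0.0]
ft_force: [1.5, 0.5, -1.0]
finger_gap: 0.376
grip_force: 50.2
```

>>> arm_command([
  [40,-10,0,0,0],
  [8,-2,0,0,0],
  [0,0,0,0,0],
])

```text
time_s: 16.35
position: [0.4744, 0.358, 0.1441]
tool_rot: [-2.218, -2.225, 0.001]
ft_force: [-0.5, -1.4, -1.7]
finger_gap: 0.377
grip_force: 50.2
```

```bash
python3 - <<'E'
from h import *
c,s=snap('wrist','w7'); t,_=snap('top','top4')
print(s['position'],s['ft_force'],s['finger_gap'])
a=cv2.resize(t['image'][190:286,345:440,::-1],(384,384),interpolation=cv2.INTER_CUBIC)
cv2.imwrite('pics/c7.png',np.hstack([c['image'][:,100:,::-1],a]))
E
```

```text
[0.47437088 0.35803826 0.14407214] [-0.46809422 -1.44891915 -1.7276732 ] 0.37731670247818144
```

View pics/c7.png

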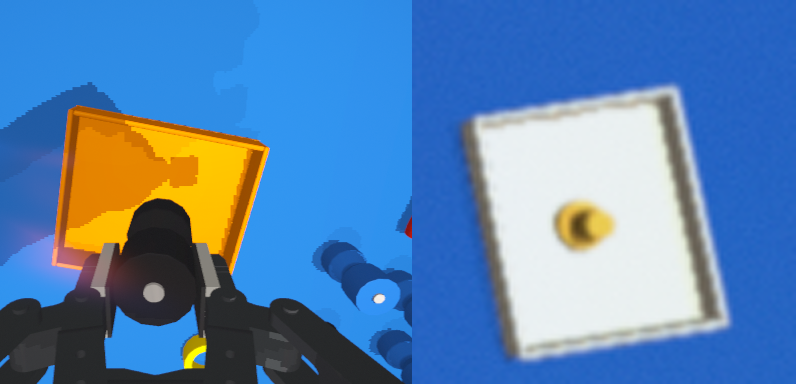

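The plug stands in the white tray, and the black body is held upright over the orange tray.

>>> arm_command([
  [0,0,30,0,0],
  [0,0,30,0,0],
  [0,0,25,0,0],
  [0,0,14,0,0],
  [0,0,0,0,0],
])

```text
time_s: 16.95
position: [0.4748, 0.3545, 0.0434]
tool_rot: [-2.223, -2.218, 0.006]
ft_force: [0.3, -0.6, -1.6]
finger_gap: 0.383
grip_force: 50.2
```

>>> arm_command([
  [0,0,2,0,0],
  [0,0,1,0,0],
  [0,0,0,0,60],
  [0,0,0,0,60],
  [0,0,0,0,60],
])

```text
time_s: 17.45
position: [0.4755, 0.3569, 0.0429]
tool_rot: [2.221, 2.221, 0.002]
ft_force: [-0.8, 0.7, 0.0]
finger_gap: 0.704
grip_force: 0.0
```

>>> arm_command([
  [0,0,-10,0,60],
  [0,0,-35,0,60],
  [0,0,-45,0,60],
  [-33,33,0,0,60],
  [-33,33,0,0,60],
])

```text
time_s: 17.95
position: [0.5421, 0.2914, 0.1353]
tool_rot: [2.217, 2.224, 0.006]
ft_force: [0.1, -0.3, 0.4]
finger_gap: 0.701
grip_force: 0.0
```

>>> arm_command([
  [-33,33,0,0,60],
  [-33,33,0,0,60],
  [-33,33,0,0,60],
  [0,0,0,0,60],
])

```text
time_s: 18.35
position: [0.6438, 0.1874, 0.1324]
tool_rot: [2.226, 2.215, 0.001]
ft_force: [-0.4, -0.2, 0.3]
finger_gap: 0.697
grip_force: 0.0
```

```bash
python3 - <<'E'
from h import *
c,s=snap('wrist','w8'); t,_=snap('top','top5')
print(s['position'],np.round(w2px('w8',[.6388,.1907,.063]),1))
a=cv2.resize(t['image'][185:271,85:171,::-1],(384,384),interpolation=cv2.INTER_CUBIC)
cv2.imwrite('pics/c8.png',np.hstack([c['image'][:,100:,::-1],a]))
E
```

```text
[0.64381233 0.18743323 0.13242371] [249.  200.8]
```

View pics/c8.png

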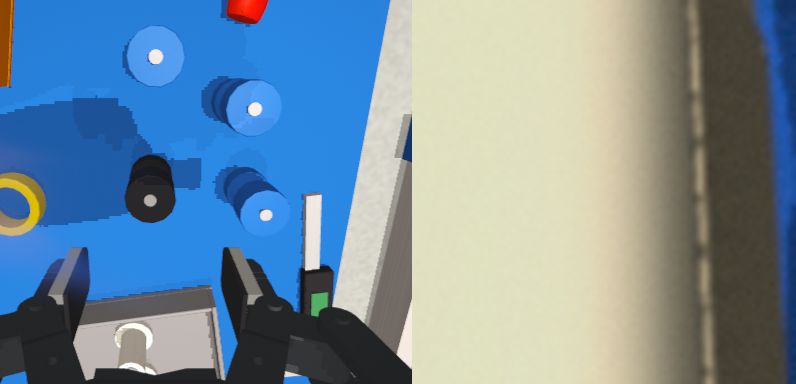

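Black body 1's dot is at (250,200), as predicted (249,201). A blue look-alike stands to the right at (365,215), so I'll narrow the fingers.

>>> arm_command([
  [2,-1,20,0,48],
  [0,0,30,0,48],
  [0,0,30,0,48],
  [0,0,18,0,48],
  [0,0,0,0,48],
])

```text
time_s: 18.95
position: [0.6367, 0.1949, 0.0322]
tool_rot: [-2.217, -2.221, 0.006]
ft_force: [-0.0, -0.0, -0.0]
finger_gap: 0.561
grip_force: 0.0
```

>>> arm_command([
  [0,0,0,0,0],
  [0,0,0,0,0],
  [0,0,0,0,0],
  [0,0,0,0,0],
])

```text
time_s: 19.35
position: [0.6397, 0.194, 0.0356]
tool_rot: [2.221, 2.221, 0.003]
ft_force: [-0.8, 1.1, 4.1]
finger_gap: 0.376
grip_force: 50.2
```

>>> arm_command([
  [0,0,-20,0,0],
  [0,0,-45,0,0],
  [0,0,-45,0,0],
  [20,-30,0,0,0],
  [23,-35,0,0,0],
])

```text
time_s: 19.85
position: [0.5752, 0.2365, 0.1459]
tool_rot: [2.223, 2.217, 0.005]
ft_force: [0.7, 1.3, -2.5]
finger_gap: 0.377
grip_force: 50.5
```

>>> arm_command([
  [23,-35,0,0,0],
  [23,-35,0,0,0],
  [21,-30,0,0,0],
  [5,-7,0,0,0],
  [0,0,0,0,0],
])

```text
time_s: 20.35
position: [0.4663, 0.3095, 0.1449]
tool_rot: [2.219, 2.224, 0.001]
ft_force: [-0.1, -0.2, -1.5]
finger_gap: 0.378
grip_force: 50.5
```

```bash
python3 - <<'E'
from h import *
c,s=snap('wrist','w9')
print(s['position'],s['ft_force'],s['finger_gap'])
E
```

```text
[0.46633939 0.30950642 0.14492024] [-0.10497481 -0.24384699 -1.49801206] 0.37837349505533036
```

View pics/w9.png

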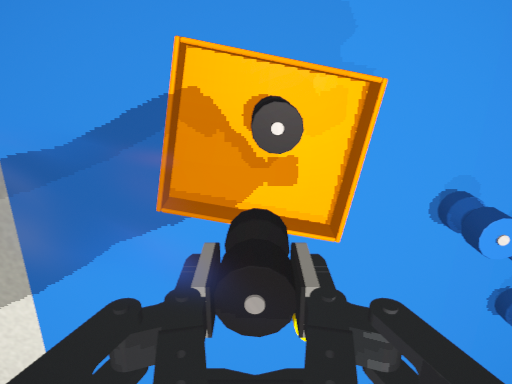

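The first body stands upright in the tray at (277,125). The second is held upright above the near half.

>>> arm_command([
  [0,0,30,0,0],
  [0,0,30,0,0],
  [0,0,25,0,0],
  [0,0,14,0,0],
  [0,0,0,0,0],
])

```text
time_s: 20.9
position: [0.4675, 0.3073, 0.0431]
tool_rot: [-2.223, -2.219, 0.005]
ft_force: [-0.2, -0.2, -1.9]
finger_gap: 0.377
grip_force: 50.4
```

>>> arm_command([
  [0,0,2,0,0],
  [0,0,1,0,0],
  [0,0,0,0,60],
  [0,0,0,0,60],
  [0,0,0,0,60],
])

```text
time_s: 21.4
position: [0.4675, 0.3089, 0.0429]
tool_rot: [2.221, 2.221, 0.002]
ft_force: [0.9, 0.1, -0.1]
finger_gap: 0.7
grip_force: 0.0
```

>>> arm_command([
  [0,0,-10,0,60],
  [0,0,-40,0,60],
  [0,0,-45,0,60],
  [-40,0,-30,0,60],
  [-45,0,-30,0,60],
])

```text
time_s: 21.9
position: [0.4671, 0.2271, 0.1976]
tool_rot: [2.218, 2.224, 0.003]
ft_force: [1.1, 0.1, 0.0]
finger_gap: 0.702
grip_force: 0.0
```

>>> arm_command([
  [-45,0,0,0,60],
  [-45,0,0,0,60],
  [-45,0,0,0,60],
  [-45,0,0,0,60],
  [-40,0,0,0,60],
])

```text
time_s: 22.4
position: [0.4669, 0.0053, 0.1962]
tool_rot: [2.221, 2.22, 0.001]
ft_force: [1.2, -0.2, -0.3]
finger_gap: 0.706
grip_force: 0.0
```

```bash
python3 - <<'E'
from h import *
c,s=snap('top','top6'); d,_=snap('side','side6')
i=cv2.resize(c['image'][130:290,80:440,::-1],(800,356),interpolation=cv2.INTER_CUBIC)
j=cv2.resize(d['image'][120:360,130:360,::-1],(234,244))
k=np.zeros((244,800,3),np.uint8);k[:,:234]=j;k[:,240:740]=cv2.resize(d['image'][120:360,20:512,::-1],(500,244))
cv2.imwrite('pics/fin.png',np.vstack([i,k]))
E
```

```text
(no output)
```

View pics/fin.png

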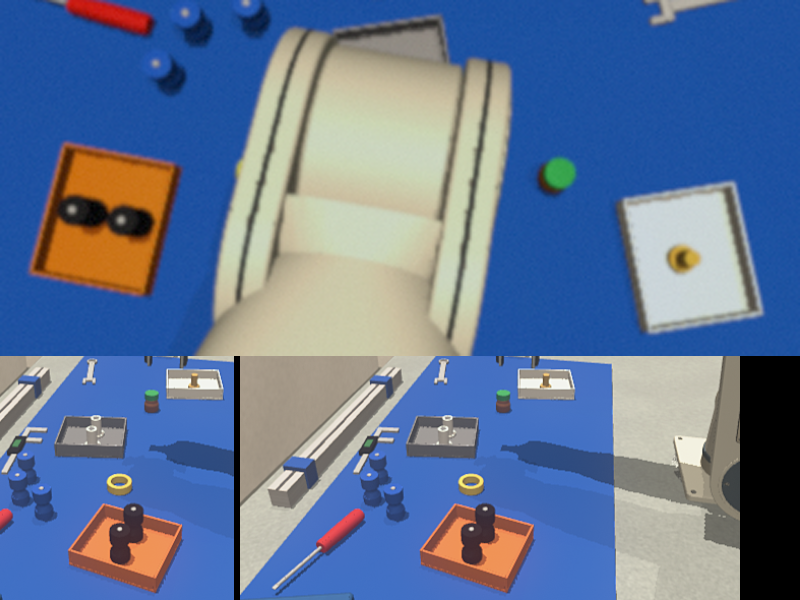

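The final views show all five parts upright in their own trays, with the tape and jar where they were. The arm is clear.

```bash
python3 -c "
from h import *
print(px2w('top6',112,224.5,.067),px2w('top6',134.5,229.5,.067))
print(robot.close_job())"
```

```text
[0.47831755 0.35978074 0.067     ] [0.4666041  0.30509274 0.067     ]
the job is handed in; nothing more can be done
None
```

The job is handed in at about 22.5 s: both black bodies are in the orange tray, both couplings in the grey tray and the brass plug in the white tray, all upright in the last images, with the tape roll and jar showing no visible shift; no verdict was returned.

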